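# Unlatch a feeder cassette and hold it clear of its docking box

### The job

Take the loose dust lid off the docking box (its back edge is tucked under a lip, so tip the front up by the tab and draw it out towards the front) and lay it on the bare bench to the right of the box, right way up, without dropping it. Then pinch the cassette's two side catches together, lift the cassette upright until its underside is a few centimetres above the box's rim, and finish holding it there, still and with the catches pinched. Leave the other things on the bench where they are.

Things in the scene. Friction and masses are not known exactly. Their poses are not given: they have to be found in the camera images.
- dock: Docking box fixed to the bench: grey open-topped tub, 100 (x) x 160 (y) x 84 mm high, walls 5 mm, plus a 12 mm wide, 5 mm high flange at each y end. Origin at the centre of its underside, z up; its front (two small ports) faces -x. Yaw within 0.25 rad. To its right (-y) the bench is bare for 200 mm beyond the tub's end, over the box's own depth (box x = -55 to +55 mm).
- dock_well (a point): Centre of the well's mouth, 48 mm above the box's underside, level with the deck inside the tub. The well is 46 (x) x 42 (y) mm, its floor 42 mm below this point. Below its mouth two ledges (undersides 10 mm below this point), at +y and -y, hold down the teeth of the cassette's catches.
- dock_keeper (a point): Middle of the lower front edge of the keeper lip: box x = 44, y = 0, z = 93 mm. The lip, 100 mm long in y and 5 mm thick, stands behind the back (+x) wall and overhangs the rim from x = 44 mm back to 55 mm, where its upright begins.
- lid: Loose white dust lid, about 0.12 kg. Origin at its middle, level with the underside of its skirt (z = 0 when lying on the bench). Plate 104 (x) x 164 (y) mm, z = 7 to 12 mm; the skirt under it is a frame 84 x 144 mm outside, 7 mm deep, inside the box's rim with 3 mm play. Seated, its origin is 77 mm above the box's underside, its axes are the box's.
- lid_back (a point): Middle of the lower back edge of the lid's plate (lid x = 52, y = 0, z = 7 mm). Seated, it lies on the rim, the plate 8 mm deep under the keeper lip with 4 mm of height to spare. Tip the lid about this edge until its front is over 8 mm up (0.1 to 0.4 rad), draw it at least 12 mm towards the box's -x, then lift it away.
- lid_tab (a point): Grip point of the lid's upright tab, at lid x = -42, y = 0, z = 34 mm. The tab is a block 20 (x) x 12 (y) mm that stands 26 mm high on the plate (lid z = 12 to 38 mm) at the front edge, x = -52 to -32 mm. Pinch it across y from above; a firm grip (40 N) keeps the lid from turning in the fingers.
- cassette: Black cassette in the well, 44 (x) x 40 (y) x 46 mm, about 0.18 kg, with a grey spring catch on its +y and -y sides. Origin at the centre of its underside; seated, 6 mm above the box's underside, axes as the box's. Each catch has a tooth under a ledge of the box: the cassette rises only 1 mm until both catches are pushed in (about 5 mm each).
- cassette_grip (a point): Midway between the catches' finger pads, at cassette x = 0, y = 0, z = 65 mm: a TCP position for pinching from above, closing along y. The pads are 22 mm wide (x) and stand from cassette z = 46 to 72 mm; outer faces at y = +-26 mm at rest (52 mm over both), +-20 mm fully pinched. The deck is at cassette z = 42 mm.
- catch_left (a joint): Catch on the cassette's +y side, m: 0 at rest (sprung out), 0.006 fully pushed in. 2 N starts it, 4.4 N holds it fully in.
- catch_right (a joint): Catch on the cassette's -y side, m: 0 at rest, 0.006 fully pushed in. Same spring.
- fixture_cup_1: Bystander, to be left where it stands. Origin at the centre of its underside. Turned aluminium cup, 56 mm diameter, 35 mm high, in front of the box.
- elbow_fitting_1: Bystander, to be left where it stands. Origin at the centre of its underside. Small black and brass elbow fitting, 17x34x35 mm, in front of the box.
- tape_1: Bystander, to be left where it stands. Origin at the centre of its underside. Black roll of tape, 55 mm across, 19 mm high, left of the box.
- flux_bottle: Bystander, to be left where it stands. Origin at the centre of its underside. White squeeze bottle with blue cap, 46 mm across, 128 mm high, to the left.
- solder_spool: Bystander, to be left where it stands. Origin at the centre of its underside. Spool, 58 mm across, 42 mm high, to the left.
- tape_2: Bystander, to be left where it stands. Origin at the centre of its underside. Beige roll of masking tape, 100 mm across, 25 mm high, to the left.
- pen_1: Bystander, to be left where it stands. Origin at the centre of its underside. White and black pen, 135 mm long, near the front edge of the bench.
Things that resemble listed ones, but are neither listed nor needed, are in the scene too. Of the things shaped like the lid, the white one is meant.

How it is judged:
By the outcome, as a careful person would: the job done as asked, in the order asked, and still so for the second after the job is handed in, while the arm keeps its last pose, push and grip.
It also fails if it takes over 56 s, if anything falls off the work surface, if the arm or the gripper's body presses on something with over 40 N, if the wrist force passes 120 N, or if a joint passes its speed limit or range.

### The arm

A 7-joint arm with a two-finger parallel gripper is mounted at the origin on a cart in front of the work surface, level with it; the furniture and walls round the work are solid. World frame = base frame: x ahead of the robot, y to its left, z up, the work surface at z = 0. Lengths are in m, angles in rad, forces in N, time in s.
With the tool pointing down it reaches from about 0.35 to 0.9 m from the base axis. Payload 8.1 kg.
Tool frame: the origin (TCP) lies between the finger pads, 19 mm behind the fingertips; this is the grasp point; z points along the fingers, y is the line along which they close (so a half turn about z gives the same grasp; the last joint's range is limited). The gripper opens to 92 mm and grips with 3 to 60 N. Pads are 19 mm wide; open, the fingers measure 130 mm over their backs; the gripper's body (75 mm by 190 mm) begins 47 mm behind the grasp point.
Start: joints at [-1.235, 0.434, 0.025, 1.573, -0.012, 1.134, -0.075], TCP at [0.266, 0.566, 0.246] pointing down, gripper open.
Joint ranges: [-2.62, 2.62], [-0.44, 2.09], [-1.27, 1.32], [0.08, 2.57], [-1.32, 4.46], [0.12, 2], [-2.74, 2.74]. Speed limits (rad/s): [2.22, 2.22, 3.01, 3.01, 3.14, 3.14, 3.14].

### API

Orientations are given as a rotation vector (axis times angle).
In Python, from cell import readout, cams, job gives the robot as it stands.
- The arm moves only by the tool drive_tool, never from a script. Its argument "commands" is a list of rows, each a list of 3 entries, a list of its own where there are three numbers: the turn, a rotation vector about the tool's x, y, z in rad, then the shift along the tool's x, y, z in cm, then the gripper's target within -1 to 1 (fully open at 1, half-way at 0, shut at -1). A call has 1 to 20 rows; each row is the pose to reach, as a shift and turn from the pose commanded when the call began, along the tool's axes at that moment; what a row does not reach only later rows make up. A row lasts 1/12 s, in which the tool goes at most 41.7 mm and 7.16 degrees, less where a joint would pass 70% of its speed; a pose out of reach is approached as far as the arm can. A call with a gripper value outside its range is refused whole. The fingers move at their own pace and stop on an object; "newtons" is the grip in N (left out, the last holds). Time passes only in rows, so rows that repeat a pose let the fingers close. It gives the time, the measured TCP pose, the force, the opening and the grip force at its end, in the units of the state.
- readout.observe(): the state, without advancing time (a new reading comes with each control period).
- cams.get_image(name): name is "scene" or "side" or "wrist"; returns the picture (480x640x3 uint8, blue, green, red); there is no depth.
- cams.camera_info(name): a dict with "camera_matrix" (3x3 intrinsics, pixels), "k1" (the pictures are not rectified: a ray, as slopes to the right and down, at radius r is drawn at 1 + k1 r^2 times it, then the intrinsics apply), "R" (3x3) and "t" (3): a world point X has camera coordinates R X + t. Camera axes: x right, y down, z forward; pixel columns grow to the right and rows downward; lengths in m; the calibration is good to about 2 mm. A picture is of the moment at which its call begins: read the wrist's pose just before it. camera_info takes no time and is no camera call; for the wrist camera it gives the pose at the moment of the call.
- job.sign_off(): hands the job in; it is judged then, once.
The state is a dict: "clock": time; "joints": joint angles; "dq": joint speeds; "joint_efforts": joint torques, N m; "position": TCP position; "ee_rot": TCP orientation; "force": force on the tool from outside, world axes, zero at the start; "ft_torque": the same for the moment, N m; "width": opening from 0.0 (shut) to 1.0 (fully open); "gripper_force": force on a finger pad.
Only numpy, scipy, OpenCV 4.12 (cv2) and the standard library are available. Lean on these libraries where they do the work, as an engineer would, in place of code of your own. Each camera call takes 0.05 s, during which the arm holds its last target. There are 200 camera calls.

## Working session

There is one attempt and no reset: what is moved stays moved. The work goes in short steps, Python scripts to look and compute and a tool call to move; the robot and the scene stay as the last step left them, time stands still between calls to the robot, and variables do not carry over. Pictures are saved under pics/ and viewed, at most 10 in all, crops included, and the job is handed in when it is done.

Besides the shell and the picture viewer there is one more tool, called as name(argument=value, ...), one argument or row to a line, values as JSON. drive_tool: Moves the arm, as the interface text tells. Its arguments: {"type":"object","properties":{"commands":{"type":"array"},"newtons":{"type":"number"}},"required":["commands"]}

```bash
ls; mkdir -p pics
cat > h.py <<'E'
import numpy as np, cv2
from cell import readout, cams, job
from scipy.spatial.transform import Rotation as R
def px2ray(info,uv):
    K=np.array(info["camera_matrix"],float);k1=info["k1"]
    d=(np.array(uv,float)-K[:2,2])/np.array([K[0,0],K[1,1]])
    u=d.copy()
    for _ in range(20): u=d/(1+k1*(u@u))
    Rm=np.array(info["R"]);t=np.array(info["t"])
    return -Rm.T@t, Rm.T@np.array([u[0],u[1],1.])
def onplane(info,uv,z):
    o,d=px2ray(info,uv); return o+d*(z-o[2])/d[2]
def proj(info,X):
    K=np.array(info["camera_matrix"],float);c=np.array(info["R"])@np.array(X)+np.array(info["t"])
    u=c[:2]/c[2];u=u*(1+info["k1"]*(u@u));return K[:2,:2]@u+K[:2,2]
E
python3 - <<'E'
from h import *
s=readout.observe();print({k:np.round(v,3).tolist() for k,v in s.items()})
ims=[]
for n in ("scene","side","wrist"):
    im=cams.get_image(n);cv2.imwrite(f"pics/{n}0.png",im)
    i=cams.camera_info(n);print(n,np.round(i["camera_matrix"],1).tolist(),i["k1"],np.round(i["R"],3).tolist(),np.round(i["t"],3).tolist())
E
```

```text
pics
{'clock': 0.0, 'joints': [-1.235, 0.435, 0.025, 1.574, -0.012, 1.134, -0.075], 'dq': [0.002, -0.0, -0.001, -0.001, 0.001, -0.0, -0.001], 'joint_efforts': [-0.0, -66.785, 0.985, -31.446, -0.06, 0.043, 0.0], 'position': [0.265, 0.565, 0.245], 'ee_rot': [-0.684, -3.066, 0.002], 'force': [0.115, 0.067, 0.027], 'ft_torque': [-0.0, 0.003, -0.008], 'gripper_force': 0.0, 'width': 1.0}
scene [[526.1, 0.0, 325.7], [0.0, 526.1, 244.8], [0.0, 0.0, 1.0]] -0.13352137851814325 [[0.651, -0.759, 0.01], [-0.345, -0.307, -0.887], [0.676, 0.574, -0.462]] [-0.255, 0.338, 0.475]
side [[575.0, 0.0, 320.6], [0.0, 575.0, 243.8], [0.0, 0.0, 1.0]] -0.17557123431465052 [[0.994, -0.107, -0.016], [-0.056, -0.381, -0.923], [0.092, 0.919, -0.384]] [-0.541, 0.168, 0.878]
wrist [[407.6, 0.0, 319.6], [0.0, 407.6, 234.4], [0.0, 0.0, 1.0]] 0.028511516074029648 [[0.425, 0.905, -0.001], [0.871, -0.409, 0.27], [0.244, -0.116, -0.963]] [-0.624, -0.033, 0.389]
```

View pics/scene0.png

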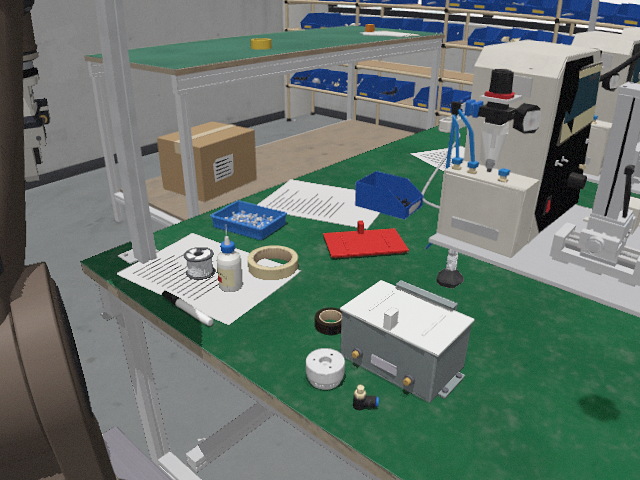

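View pics/side0.png

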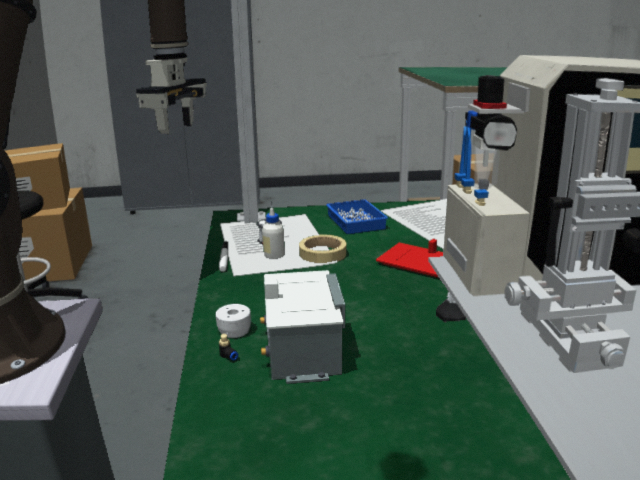

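The scene picture shows the white lid on the grey box near (407,325), with its tab at (391,318). The red lid-shaped decoy is at (365,242), and the paper sheets at (210,275) and (325,203) are also white. In the side view the lid is at (302,300) and the red one at (412,260). I choose the white lid with the tab, on the box with ports, and check it in one close crop.

Run:
```python
from h import *
a=cv2.imread("pics/scene0.png");b=cv2.imread("pics/side0.png")
def up(im,x,y,w,h,f): return cv2.resize(im[y:y+h,x:x+w],None,fx=f,fy=f,interpolation=cv2.INTER_CUBIC)
A=up(a,330,270,150,130,4)[:, :600]; B=up(b,255,260,100,130,4)[:, :]
cv2.imwrite("pics/crop0.png",np.hstack([cv2.resize(A,None,fx=.8,fy=.8),cv2.resize(B,None,fx=.8,fy=.8)]))
for n,im,(x,y,w,h) in (("scene",a,(335,270,150,90)),("side",b,(255,262,95,75))):
    c=im[y:y+h,x:x+w]; g=cv2.cvtColor(c,cv2.COLOR_BGR2HSV)
    m=((g[...,2]>185)&(g[...,1]<40)).astype(np.uint8)*255
    cs,_=cv2.findContours(m,0,1);k=max(cs,key=cv2.contourArea);q=cv2.approxPolyDP(cv2.convexHull(k),3,True)[:,0]+[x,y]
    print(n,cv2.contourArea(k),q.tolist())
    i=cams.camera_info(n)
    for p in q: print(p,np.round(onplane(i,p,.089),4))
```

```text
scene 4520.5 [[340, 308], [381, 280], [473, 320], [437, 354]]
[340 308] [0.4572 0.03   0.089 ]
[381 280] [0.5605 0.0306 0.089 ]
[473 320] [ 0.5576 -0.1317  0.089 ]
[437 354] [ 0.4582 -0.1306  0.089 ]
side 3197.0 [[328, 271], [342, 321], [267, 326], [265, 274]]
[328 271] [0.5603 0.0278 0.089 ]
[342 321] [ 0.5603 -0.1318  0.089 ]
[267 326] [ 0.4591 -0.1317  0.089 ]
[265 274] [0.4595 0.0307 0.089 ]
```

View pics/crop0.png

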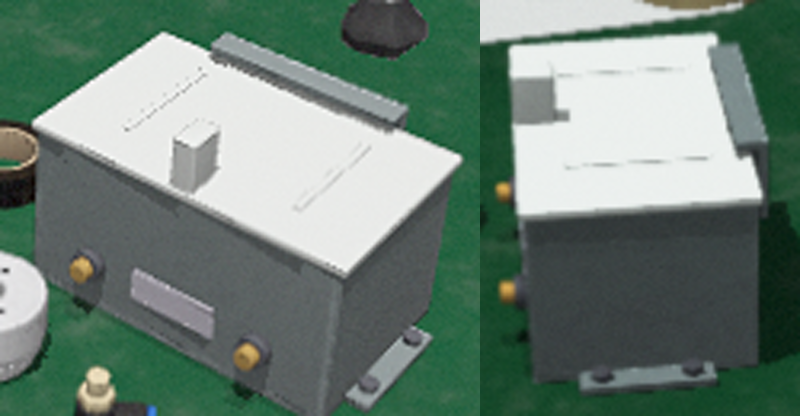

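The crop confirms the white lid with its tab and the keeper lip at the back. From the corners, the box centre is about (0.509, -0.0505) with yaw about 0. The tab is at about (0.467, -0.0505, 0.111).

```bash
cat >> h.py <<'E'
def Rt(yaw=0.,tip=0.):  # tool down, tool y = box +y, tipped about box +y
    return R.from_euler('z',yaw)*R.from_euler('y',tip)*R.from_matrix(np.array([[-1,0,0],[0,1,0],[0,0,-1.]]))
def rel(pos,rot):
    s=readout.observe();r0=R.from_rotvec(s["ee_rot"])
    d=r0.inv().apply(np.array(pos)-s["position"])*100; w=(r0.inv()*rot).as_rotvec()
    print("turn",np.round(w,4),"shift cm",np.round(d,2))
E
python3 -c "
from h import *
rel([.467,-.0505,.2],Rt())"
```

```text
turn [-1.200e-03 -1.000e-04 -4.389e-01] shift cm [-44.42 -47.19   4.56]
```

drive_tool(
  commands=[
    [[0,0,-0.05],[-2,-2,0.2],1],
    [[0,0,-0.1],[-4.5,-4.8,0.5],1],
    [[0,0,-0.15],[-7,-7.5,0.7],1],
    [[0,0,-0.2],[-9.6,-10.2,1],1],
    [[0,0,-0.25],[-12.2,-13,1.2],1],
    [[0,0,-0.3],[-14.8,-15.8,1.5],1],
    [[0,0,-0.35],[-17.4,-18.5,1.8],1],
    [[0,0,-0.4],[-20,-21.2,2],1],
    [[0,0,-0.439],[-22.6,-24,2.3],1],
    [[0,0,-0.439],[-25.2,-26.8,2.6],1],
    [[0,0,-0.439],[-27.8,-29.5,2.8],1],
    [[0,0,-0.439],[-30.4,-32.3,3.1],1],
    [[0,0,-0.439],[-33,-35,3.4],1],
    [[0,0,-0.439],[-35.6,-37.8,3.6],1],
    [[0,0,-0.439],[-38.2,-40.6,3.9],1],
    [[0,0,-0.439],[-40.8,-43.3,4.2],1],
    [[0,0,-0.439],[-43,-45.7,4.4],1],
    [[0,0,-0.439],[-44.4,-47.2,4.56],1],
    [[0,0,-0.439],[-44.4,-47.2,4.56],1],
    [[0,0,-0.439],[-44.4,-47.2,4.56],1],
  ],
  newtons=40,
)

```text
clock: 1.82
position: [0.4668, -0.0512, 0.1997]
ee_rot: [-0.004, -3.141, 0.0]
force: [-0.1, 1.0, 0.6]
width: 0.998
gripper_force: 0.0
```

Run:
```python
from h import *
i=cams.camera_info("wrist");im=cams.get_image("wrist")
s=readout.observe();print(s["clock"],s["position"],s["ee_rot"])
rel([.467,-.0505,.2],Rt())
g=cv2.cvtColor(im,cv2.COLOR_BGR2HSV)
for X in ([.457,-.1325,.089],[.457,.0315,.089],[.467,-.0505,.115],[.561,.0315,.089]):
    p=proj(i,X);print(X,p.round(1))
    if 0<p[0]<640 and 0<p[1]<480: cv2.drawMarker(im,tuple(int(v) for v in p),(0,0,255),0,12,1)
cv2.imwrite("pics/w1.png",im)
```

```text
1.8667 [ 0.46662472 -0.04994785  0.19969034] [-1.03982284e-03 -3.14089980e+00 -4.61928271e-04]
turn [ 0.0003 -0.0007 -0.0007] shift cm [-0.04 -0.06 -0.03]
[0.457, -0.1325, 0.089] [191.2 225.3]
[0.457, 0.0315, 0.089] [452.5 224.5]
[0.467, -0.0505, 0.115] [322.  252.9]
[0.561, 0.0315, 0.089] [440.1 369.7]
```

View pics/w1.png

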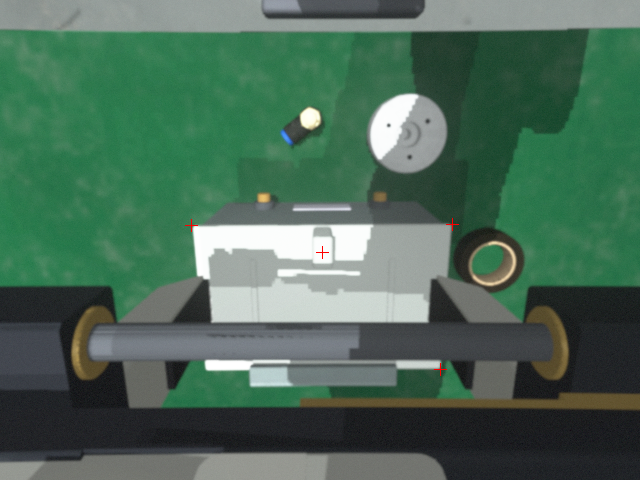

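The wrist picture shows the predicted corners (191,225), (452,225) and (440,370) and the tab centre (322,252) all within about 1–2 px of the lid. The estimate holds, so I descend and grip.

drive_tool(
  commands=[
    [[0,0,0],[0,0,2],0],
    [[0,0,0],[0,0,4],0],
    [[0,0,0],[0,0,6],0],
    [[0,0,0],[0,0,7.2],0],
    [[0,0,0],[0,0,8],0],
    [[0,0,0],[0,0,8.5],0],
    [[0,0,0],[0,0,8.75],0],
    [[0,0,0],[0,0,8.75],-1],
    [[0,0,0],[0,0,8.75],-1],
    [[0,0,0],[0,0,8.75],-1],
    [[0,0,0],[0,0,8.75],-1],
    [[0,0,0],[0,0,8.75],-1],
    [[0,0,0],[0,0,8.75],-1],
    [[0,0,0],[0,0,8.75],-1],
  ],
  newtons=40,
)

```text
clock: 3.03
position: [0.4671, -0.0502, 0.1127]
ee_rot: [-0.0, 3.141, 0.0]
force: [-1.0, 0.3, 3.9]
width: 0.125
gripper_force: 40.0
```

Run:
```python
from h import *
s=readout.observe();print(s["clock"],s["position"],s["ee_rot"],s["width"],s["gripper_force"],s["force"])
p0=s["position"]
back=np.array([.561,-.0505,.084]);v=p0-back
for th in (.05,.1,.15,.2):
    q=R.from_euler('y',th).apply(v)-v; print(th,q*100, "in tool: x",-q[0]*100,"z",-q[2]*100)
print(R.from_rotvec(s["ee_rot"]).as_matrix().round(3))
```

```text
3.0333 [ 0.46710151 -0.05016966  0.11271489] [-3.29545623e-04  3.14107486e+00  1.38538580e-04] 0.12510058084468495 40.00062167644501 [-1.01869823  0.26805327  3.93506406]
0.05 [1.55249480e-01 5.42101086e-18 4.65708234e-01] in tool: x -0.15524947977325065 z -0.46570823362456837
0.1 [0.33358065 0.         0.92307521] in tool: x -0.3335806487620413 z -0.9230752131964136
0.15 [5.34547772e-01 5.42101086e-18 1.37095776e+00] in tool: x -0.5345477719169724 z -1.3709577594587248
0.2 [0.75764854 0.         1.8082364 ] in tool: x -0.7576485360918164 z -1.808236399298567
[[-1.    -0.     0.001]
 [-0.     1.     0.   ]
 [-0.001  0.    -1.   ]]
```

drive_tool(
  commands=[
    [[0,0.025,0],[-0.07,0,-0.24],-1],
    [[0,0.05,0],[-0.155,0,-0.47],-1],
    [[0,0.075,0],[-0.24,0,-0.7],-1],
    [[0,0.1,0],[-0.33,0,-0.93],-1],
    [[0,0.125,0],[-0.43,0,-1.15],-1],
    [[0,0.15,0],[-0.53,0,-1.38],-1],
    [[0,0.175,0],[-0.64,0,-1.6],-1],
    [[0,0.2,0],[-0.76,0,-1.83],-1],
    [[0,0.2,0],[-0.76,0,-1.84],-1],
    [[0,0.2,0],[-0.76,0,-1.84],-1],
  ],
)

```text
clock: 3.87
position: [0.4748, -0.0502, 0.1306]
ee_rot: [0.0, -2.942, 0.0]
force: [0.0, -0.1, -0.1]
width: 0.127
gripper_force: 40.0
```

Run:
```python
from h import *
s=readout.observe();print(s["clock"],s["position"],s["ee_rot"],s["width"],s["gripper_force"],s["force"],s["ft_torque"])
im=cams.get_image("side");cv2.imwrite("pics/s2.png",cv2.resize(im[200:420,200:400],None,fx=2.7,fy=2.7,interpolation=cv2.INTER_CUBIC))
```

```text
3.8667 [ 0.47475611 -0.05015191  0.13056852] [ 1.10309256e-04 -2.94223061e+00  1.38279903e-04] 0.1273467711372541 39.99791085720062 [ 0.03442935 -0.07058106 -0.05850557] [ 0.009737   -0.36588349  0.03877664]
```

View pics/s2.png

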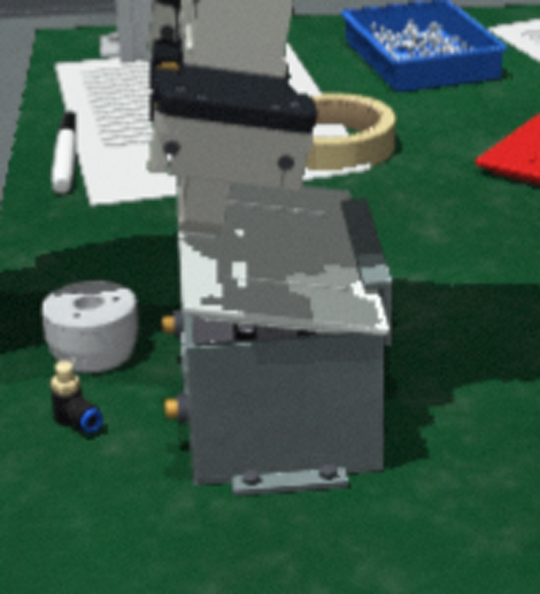

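The side crop shows the lid tipped: its right edge runs (183,308) to (388,330), with the front up about 0.2 rad and the back still under the lip. Next I draw it forward.

drive_tool(
  commands=[
    [[0,0,0],[0.3,0,0.03],-1],
    [[0,0,0],[0.7,0,0.1],-1],
    [[0,0,0],[1.1,0,0.15],-1],
    [[0,0,0],[1.5,0,0.22],-1],
    [[0,0,0],[1.9,0,0.29],-1],
    [[0,0,0],[2.18,0,0.34],-1],
    [[0,0,0],[2.18,0,0.34],-1],
    [[0,0,0],[2.18,0,0.34],-1],
  ],
)

```text
clock: 4.58
position: [0.4524, -0.0501, 0.1319]
ee_rot: [0.0, -2.942, -0.0]
force: [-0.9, 0.1, -0.6]
width: 0.128
gripper_force: 40.0
```

Run:
```python
from h import *
s=readout.observe();print(s["clock"],s["position"],s["width"],s["gripper_force"],s["force"],s["ft_torque"])
rel([.452,-.0505,.20],Rt(0,.2));rel([.467,-.245,.20],Rt())
```

```text
4.5833 [ 0.45237208 -0.05008981  0.13191402] 0.1276353984713451 39.99805390834808 [-0.89869019  0.10435305 -0.63740745] [ 0.04062457 -0.21474175  0.0229349 ]
turn [0.0001 0.0002 0.0002] shift cm [ 1.39 -0.04 -6.67]
turn [ 1.000e-04 -1.998e-01  2.000e-04] shift cm [ -0.08 -19.49  -6.97]
```

drive_tool(
  commands=[
    [[0,0,0],[2.4,0,-0.6],-1],
    [[0,0,0],[2.7,0,-2],-1],
    [[0,0,0],[3,0,-3.5],-1],
    [[0,0,0],[3.2,0,-5],-1],
    [[0,0,0],[3.5,0,-6.5],-1],
    [[0,-0.03,0],[3.5,-1,-6.8],-1],
    [[0,-0.06,0],[3.2,-2.5,-6.8],-1],
    [[0,-0.09,0],[2.8,-4.5,-6.8],-1],
    [[0,-0.12,0],[2.3,-6.5,-6.8],-1],
    [[0,-0.15,0],[1.8,-8.5,-6.9],-1],
    [[0,-0.18,0],[1.3,-10.5,-6.9],-1],
    [[0,-0.2,0],[0.8,-12.5,-7],-1],
    [[0,-0.2,0],[0.4,-14.5,-7],-1],
    [[0,-0.2,0],[0.1,-16.5,-7],-1],
    [[0,-0.2,0],[-0.1,-18,-7],-1],
    [[0,-0.2,0],[-0.1,-19,-7],-1],
    [[0,-0.2,0],[-0.1,-19.4,-7],-1],
    [[0,-0.2,0],[-0.1,-19.5,-7],-1],
    [[0,-0.2,0],[-0.1,-19.5,-7],-1],
  ],
)

```text
clock: 6.17
position: [0.4671, -0.2448, 0.2]
ee_rot: [0.0, -3.141, -0.001]
force: [-0.2, 0.2, -1.2]
width: 0.127
gripper_force: 40.0
```

Run:
```python
from h import *
s=readout.observe();print(s["clock"],s["position"],s["ee_rot"],s["width"],s["gripper_force"],s["force"],s["ft_torque"])
rel([.467,-.245,.034],Rt())
ims=[cams.get_image(n) for n in("side","scene")]
cv2.imwrite("pics/p3.png",np.hstack([cv2.resize(ims[0][220:440,200:400],None,fx=2,fy=2),cv2.resize(ims[1][230:450,380:580],None,fx=2,fy=2)]))
```

```text
6.1667 [ 0.4671129  -0.24479409  0.19997148] [ 2.28108297e-04 -3.14142928e+00 -5.04697194e-04] 0.12713992326288306 39.99817907810211 [-0.23127373  0.20497943 -1.18707139] [ 0.04104501  0.05316834 -0.01053943]
turn [ 0.0003 -0.0002  0.0001] shift cm [ 1.00e-02 -3.00e-02  1.66e+01]
```

View pics/p3.png

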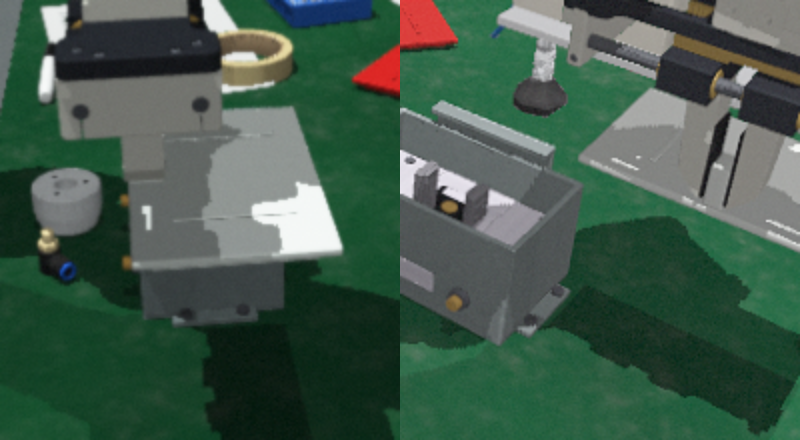

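The crops show the lid held level over the bare bench, with its right edge at (133,268)–(342,248). The well is uncovered, with the cassette's pads at (425,180) and (477,195) in the right half. Next I lower it.

drive_tool(
  commands=[
    [[0,0,0],[0,0,2],-1],
    [[0,0,0],[0,0,4.5],-1],
    [[0,0,0],[0,0,7],-1],
    [[0,0,0],[0,0,9.5],-1],
    [[0,0,0],[0,0,12],-1],
    [[0,0,0],[0,0,14],-1],
    [[0,0,0],[0,0,15],-1],
    [[0,0,0],[0,0,15.6],-1],
    [[0,0,0],[0,0,15.9],-1],
    [[0,0,0],[0,0,16.1],-1],
    [[0,0,0],[0,0,16.2],-1],
    [[0,0,0],[0,0,16.3],-1],
    [[0,0,0],[0,0,16.3],-1],
    [[0,0,0],[0,0,16.3],-1],
  ],
)

```text
clock: 7.43
position: [0.4677, -0.2453, 0.0377]
ee_rot: [-0.0, 3.141, -0.0]
force: [-0.4, -0.3, -1.6]
width: 0.123
gripper_force: 40.0
```

drive_tool(
  commands=[
    [[0,0,0],[0,0,0.05],-1],
    [[0,0,0],[0,0,0.1],-1],
    [[0,0,0],[0,0,0.15],-1],
    [[0,0,0],[0,0,0.15],-1],
  ],
)

```text
clock: 7.77
position: [0.4674, -0.2452, 0.0358]
ee_rot: [-0.0, 3.141, -0.0]
force: [-0.2, -0.7, -0.7]
width: 0.13
gripper_force: 40.0
```

drive_tool(
  commands=[
    [[0,0,0],[0,0,0.05],-1],
    [[0,0,0],[0,0,0.05],-1],
    [[0,0,0],[0,0,0.05],-1],
  ],
)

```text
clock: 8.02
position: [0.4675, -0.2452, 0.0357]
ee_rot: [-0.0, 3.141, 0.0]
force: [-2.4, 1.5, 8.6]
width: 0.127
gripper_force: 40.0
```

drive_tool(
  commands=[
    [[0,0,0],[0,0,-0.03],-1],
    [[0,0,0],[0,0,-0.03],-0.7],
    [[0,0,0],[0,0,-0.03],-0.4],
    [[0,0,0],[0,0,-0.03],-0.2],
    [[0,0,0],[0,0,-0.03],0],
    [[0,0,0],[0,0,-0.03],0],
    [[0,0,0],[0,0,-1],0],
    [[0,0,0],[0,0,-2.5],0],
    [[0,0,0],[0,0,-5],0.3],
    [[0,0,0],[0,0,-8],0.6],
    [[0,0,0],[0,0,-11.5],0.6],
    [[0,0,0],[0,0,-14],0.6],
    [[0,0,0],[0,0,-14.5],0.6],
    [[0,0,0],[0,0,-14.5],0.6],
  ],
  newtons=20,
)

```text
clock: 9.18
position: [0.4685, -0.2456, 0.1827]
ee_rot: [-0.0, 3.137, -0.002]
force: [0.6, 1.5, -1.1]
width: 0.795
gripper_force: 0.0
```

Run:
```python
from h import *
s=readout.observe();print(s["clock"],s["position"],s["ee_rot"],s["width"],s["force"])
rel([.509,-.0505,.18],Rt())
```

```text
9.1833 [ 0.46849602 -0.24564974  0.18274045] [-2.00629685e-04  3.13723678e+00 -1.90597063e-03] 0.7953170600971823 [ 0.58293057  1.48511089 -1.07351287]
turn [-0.0012  0.0044  0.0001] shift cm [-4.05 19.51  0.27]
```

drive_tool(
  commands=[
    [[0,0,0],[-0.5,2,0],0.6],
    [[0,0,0],[-1,4.5,0],0.6],
    [[0,0,0],[-1.5,7,0],0.6],
    [[0,0,0],[-2,9.5,0],0.6],
    [[0,0,0],[-2.5,12,0],0.6],
    [[0,0,0],[-3,14.5,0],0.6],
    [[0,0,0],[-3.5,17,0],0.6],
    [[0,0,0],[-4,19,0],0.6],
    [[0,0,0],[-4.1,19.5,0],0.6],
    [[0,0,0],[-4.1,19.5,0],0.6],
    [[0,0,0],[-4.1,19.5,0],0.6],
  ],
)

```text
clock: 10.1
position: [0.5077, -0.0508, 0.1795]
ee_rot: [0.0, -3.14, 0.001]
force: [0.6, -0.9, -0.2]
width: 0.799
gripper_force: 0.0
```

Run:
```python
from h import *
i=cams.camera_info("wrist");im=cams.get_image("wrist");sc=cams.get_image("side")
s=readout.observe();print(s["clock"],s["position"],s["ee_rot"])
for X in ([.498,-.0765,.078],[.498,-.0245,.078],[.52,-.0765,.078],[.52,-.0245,.078]):
    p=proj(i,X);print(X,p.round(1));cv2.drawMarker(im,tuple(int(v) for v in p),(0,0,255),0,8,1)
A=cv2.resize(im[130:330,200:440],None,fx=2,fy=2,interpolation=cv2.INTER_CUBIC)
cv2.imwrite("pics/w4.png",np.hstack([A,cv2.resize(sc[240:440,220:380],None,fx=2,fy=2)]))
```

```text
10.2 [ 0.5077885  -0.05170866  0.1798791 ] [-2.94775847e-03 -3.14075444e+00  1.02083921e-03]
[0.498, -0.0765, 0.078] [278.4 229. ]
[0.498, -0.0245, 0.078] [364.  228.9]
[0.52, -0.0765, 0.078] [279.4 263.1]
[0.52, -0.0245, 0.078] [362.9 263.1]
```

View pics/w4.png

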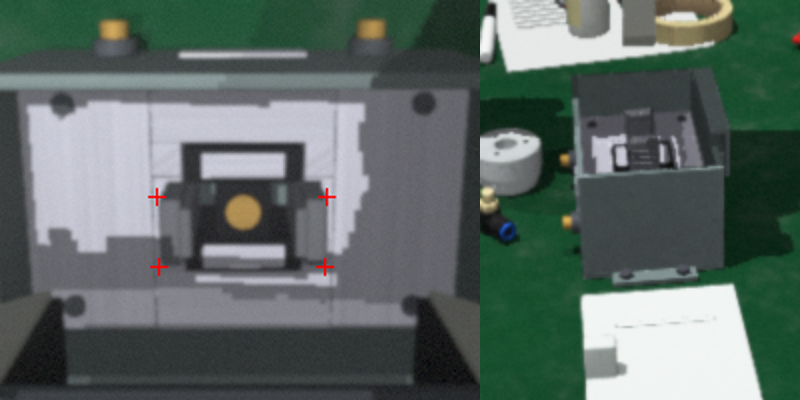

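The wrist crop shows the catch pads at crop x≈160–190 and 300–328, within 1 px of the predicted corners. The cassette grip is therefore at about (0.509, -0.050), and the lid lies right way up at lower right in the side crop. Next I descend and pinch.

drive_tool(
  commands=[
    [[0,0,0],[-0.05,0.05,2],0.6],
    [[0,0,0],[-0.05,0.05,4.5],0.6],
    [[0,0,0],[-0.05,0.05,7],0.6],
    [[0,0,0],[-0.05,0.05,9],0.6],
    [[0,0,0],[-0.05,0.05,10],0.6],
    [[0,0,0],[-0.05,0.05,10.5],0.6],
    [[0,0,0],[-0.05,0.05,10.8],0.6],
    [[0,0,0],[-0.05,0.05,10.8],0.3],
    [[0,0,0],[-0.05,0.05,10.8],0.1],
    [[0,0,0],[-0.05,0.05,10.8],-0.2],
    [[0,0,0],[-0.05,0.05,10.8],-0.5],
    [[0,0,0],[-0.05,0.05,10.8],-1],
    [[0,0,0],[-0.05,0.05,10.8],-1],
    [[0,0,0],[-0.05,0.05,10.8],-1],
    [[0,0,0],[-0.05,0.05,10.8],-1],
    [[0,0,0],[-0.05,0.05,10.8],-1],
  ],
  newtons=20,
)

```text
clock: 11.53
position: [0.5095, -0.0498, 0.0732]
ee_rot: [-0.0, 3.14, 0.0]
force: [-0.5, 0.3, 9.6]
width: 0.422
gripper_force: 20.0
```

drive_tool(
  commands=[
    [[0,0,0],[0,0,-0.1],-1],
    [[0,0,0],[0,0,-0.2],-1],
    [[0,0,0],[0,0,-0.4],-1],
    [[0,0,0],[0,0,-0.6],-1],
    [[0,0,0],[0,0,-0.6],-1],
  ],
)

```text
clock: 11.95
position: [0.5089, -0.0496, 0.0785]
ee_rot: [-0.0, 3.141, 0.0]
force: [-0.2, -0.2, -3.2]
width: 0.418
gripper_force: 20.0
```

drive_tool(
  commands=[
    [[0,0,0],[0,0,-0.5],-1],
    [[0,0,0],[0,0,-1],-1],
    [[0,0,0],[0,0,-1.7],-1],
    [[0,0,0],[0,0,-2.5],-1],
    [[0,0,0],[0,0,-3.5],-1],
    [[0,0,0],[0,0,-4.5],-1],
    [[0,0,0],[0,0,-5.5],-1],
    [[0,0,0],[0,0,-6.5],-1],
    [[0,0,0],[0,0,-7.5],-1],
    [[0,0,0],[0,0,-8.5],-1],
    [[0,0,0],[0,0,-9.5],-1],
    [[0,0,0],[0,0,-10.2],-1],
    [[0,0,0],[0,0,-10.6],-1],
    [[0,0,0],[0,0,-10.8],-1],
    [[0,0,0],[0,0,-10.8],-1],
    [[0,0,0],[0,0,-10.8],-1],
    [[0,0,0],[0,0,-10.8],-1],
    [[0,0,0],[0,0,-10.8],-1],
  ],
)

```text
clock: 13.45
position: [0.5086, -0.0496, 0.1858]
ee_rot: [0.0, -3.141, 0.0]
force: [0.0, -0.9, -3.1]
width: 0.412
gripper_force: 20.0
```

Run:
```python
from h import *
s=readout.observe();print(s["clock"],s["position"],s["ee_rot"],s["width"],s["gripper_force"],s["force"],abs(s["dq"]).max() if hasattr(s["dq"],'max') else s["dq"])
a=cams.get_image("side")[180:480,170:400];b=cams.get_image("scene")[180:480,300:580]
i=cams.camera_info("side");print(proj(i,[.509,-.05,.12])-[170,180])
cv2.imwrite("pics/f.png",cv2.resize(np.hstack([a,b]),None,fx=1.55,fy=1.55,interpolation=cv2.INTER_CUBIC))
```

```text
13.45 [ 0.50859182 -0.04964324  0.18577183] [ 1.31419179e-04 -3.14072633e+00  9.96381643e-05] 0.4124812597290422 19.985535442829132 [ 0.0112108  -0.88581446 -3.09374101] 0.001755060364755083
[128.99917051  96.53789002]
```

View pics/f.png

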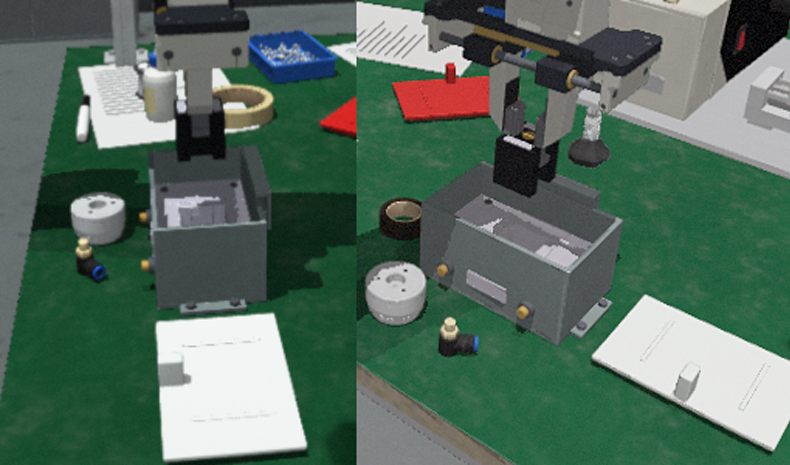

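The final picture shows the cassette upright between the fingers, with its underside at (200,157), about 3.5 cm above the rim. The lid lies flat and right way up at (230,385), and the bystanders have not moved.

```bash
python3 -c "
from cell import job
print(job.sign_off())"
```

```text
the job is handed in; nothing more can be done
None
```

I handed the job in at about 13.5 s: the lid lies right way up on the bench to the right of the box, and the cassette is held still with its catches pinched, its underside about 3.5 cm above the rim.

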